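# Weigh two candle jars together before posting

## Robot

A 6-joint arm with a two-finger parallel gripper is mounted at the origin on the work surface. World frame = base frame: x ahead of the robot, y to its left, z up, the work surface at z = 0. Lengths are in mm, angles in rad, forces in N, time in s.
With the tool pointing down it reaches from about 300 to 775 mm from the base axis. Payload 14.6 kg.
Tool frame: the origin (TCP) lies midway between the tips of the shut fingers; the grasp point (between the pads) lies 19 mm behind it (manip.hold_point_z is the distance from the TCP to the grasp point, in mm); z points along the fingers, y is the direction in which the jaws open and shut (so a half turn about z gives the same grasp; the last joint's range is limited). The gripper opens to 94 mm and grips with 3 to 60 N. Pads are 16 mm wide; open, the fingers measure 119 mm over their backs; the gripper's body (75 mm by 177 mm) begins 78 mm behind the grasp point.
Start: joints at [-1.396, 0.3, 1.521, -0, 1.321, -0.067], TCP at [131.691, -533.991, 205.446] pointing down, gripper open.
Joint ranges: [-3.03, 3.03], [-0.79, 2.21], [0.23, 2.52], [-1.04, 4.18], [0, 3.07], [-2.55, 2.55]. Speed limits (rad/s): [2.22, 2.22, 2.57, 3.14, 3.14, 3.14].

## Interface

Orientations are given as [roll, pitch, yaw] about the fixed x, y, z axes, in that order (R = Rz(yaw) Ry(pitch) Rx(roll)).
In Python, from cell import manip gives the robot as it stands.
- The arm moves only by the shell command python3 -m crank 'ROWS' [OPENING] [FORCE]. ROWS is JSON, a list of rows, each an object with "offset": the shift along the world's x, y, z in m, a list of three; "spin": the turn about the world's z in degrees. In form: [{"offset": [dx, dy, dz], "spin": spin}, ...]. A call has exactly 8 rows; each row is the pose to reach, as a shift and turn from the pose measured when the call began; what a row does not reach only later rows make up. A row lasts 1/12 s, in which the tool goes at most 41.7 mm and 7.16 degrees, less where a joint would pass 70% of its speed; a pose out of reach is approached as far as the arm can. A call with a gripper value outside its range is refused whole. OPENING is the opening, from 0 (shut) to 1 (fully open), set as the call begins (- or left out, the last holds). The fingers move at their own pace and stop on an object; FORCE is the grip in N (left out, the last holds). Time passes only in rows, so rows that repeat a pose let the fingers close, or fill a call up. It gives the time, the measured TCP pose, the force and the opening at its end, in the units of the state.
- manip.read_state(): the state, without advancing time (a new reading comes with each control period).
- manip.camera(name): name is "side" or "top"; returns a dict with "pixels" (480x640x3 uint8, red, green, blue), "fx", "fy", "cx", "cy" (pixels), "extrinsics" (4x4, takes a point from world to camera coordinates). Camera axes: x right, y down, z forward; pixel columns grow to the right and rows downward; lengths in mm; the calibration is good to about 2 mm. A picture is of the moment at which its call begins. There is no depth.
- manip.sign_off(): hands the job in, once; it reports no verdict.
Trained networks look in a picture, given as the dict that the camera call returned (one of the last four; its "shot" number tells which), for a name from the list of things; names that differ only in an ending like _2 or _b are one class to them, and where a whole thing is asked for, a point or a joint stands for the part that bears it (a point fixed in the world has none). Each returns a list of dicts, best first, with "conf" (0 to 1); they miss things now and then, are a little off and sometimes report something else, mostly with a low value. They report only what shows in the picture. A call takes as long as a camera call. They do not tell look-alikes from the thing itself.
- manip.search_frame(picture, name): "location" ([x, y, z] in mm, in world coordinates, good to about 4 mm: the middle of the surface that is visible of it).
- manip.masks_of(picture, name): "mask" (480x640 bool, what is visible of it).
The state is a dict: "clock": time; "joints": joint angles; "qd": joint speeds; "effort": joint torques, N m; "eef_pos": TCP position; "eef_rot": TCP orientation; "wrist_force": force on the tool from outside, world axes, zero at the start; "moment": the same for the moment, N m; "finger_gap": finger opening in mm.
Only numpy, scipy, OpenCV 4.12 (cv2) and the standard library are available. Lean on these libraries where they do the work, as an engineer would, in place of code of your own. Each camera call takes 0.05 s, during which the arm holds its last target. There are 200 camera calls.

## Task

Weigh the two short candle jars together: stand both upright on the tray of the spring scale, next to each other, and let go so that the tray sinks and settles under their weight alone. Set them down gently, never forcing the tray down to its stop, and leave the tall jar where it stands on the table.

Things in the scene. Friction and masses are not known exactly. Their poses are not given: they have to be found in the camera images.
- jar_1: short candle jar: amber glass with an aluminium lid and a paper label, round, 62 mm in diameter, 65 mm high, lid and body to be gripped alike, 220 to 340 g. Origin at the centre of its underside, z up. The two short jars are alike; both are to be weighed.
- jar_2: the other short candle jar, of the same make, size and weight range as jar_1. Origin at the centre of its underside, z up.
- tray_top (a point): centre of the top face of the spring scale's tray: a flat steel plate without a rim, 110 mm along its x, 200 mm along its y, 4 mm thick, on a grey base (150 by 170 mm, 60 mm high) that is fixed to the table. z up. Empty, the top face is 106 mm above the table. The tray stays level and sinks straight down, about 3 mm for every newton (some 7 to 11 mm for each jar), and meets its stop 40 mm down, at about 13 N. The point moves with the tray.
- tall_jar: bystander, not to be weighed: a jar of the same make and diameter (62 mm) but 115 mm high. Origin at the centre of its underside, z up.
Mind the look-alikes: they are no part of the job. Of the things that look like the part that bears tray_top, take the one that is farthest from the robot's base at the start.

How it is judged:
By the outcome, as a careful person would: the job done as asked, in the order asked, and still so for the second after the job is handed in, with the robot touching nothing.
It also fails if it takes over 64 s, if anything falls off the work surface, if the arm or the gripper's body presses on something with over 40 N, if the wrist force passes 120 N, or if a joint passes its speed limit or range.

## Working session

There is one attempt and no reset: what is moved stays moved. The work goes in short steps, Python scripts to look and compute and a shell command to move; the robot and the scene stay as the last step left them, time stands still between calls to the robot, and variables do not carry over. Pictures are saved under pics/ and viewed, about 8 in all and at most 12, crops included, and the job is handed in when it is done.

```bash
mkdir -p pics; ls
cat > h.py <<'E'
from cell import manip
import numpy as np, cv2
def proj(c,p):
    q=c["extrinsics"]@np.r_[np.array(p,float),1]; return np.array([c["fx"]*q[0]/q[2]+c["cx"],c["fy"]*q[1]/q[2]+c["cy"]])
def ray(c,u,v,z):
    E=c["extrinsics"];R=E[:3,:3];o=-R.T@E[:3,3];d=R.T@np.array([(u-c["cx"])/c["fx"],(v-c["cy"])/c["fy"],1]);return o+d*(z-o[2])/d[2]
def save(c,n,box=None,s=1):
    im=c["pixels"][:,:,::-1]
    if box: im=im[box[1]:box[3],box[0]:box[2]]
    cv2.imwrite("pics/"+n,cv2.resize(im,None,fx=s,fy=s,interpolation=cv2.INTER_CUBIC))
E
python3 - <<'E'
from h import *
for n in("top","side"):
    c=manip.camera(n); save(c,n+"0.png")
    E=c["extrinsics"];print(n,"cam at",(-E[:3,:3].T@E[:3,3]).round())
    for k in("jar_1","tall_jar","tray_top"):
        for d in manip.search_frame(c,k): print(k,d["conf"],np.round(d["location"]),proj(c,d["location"]).round())
print(manip.read_state())
E
```

```text
pics
top cam at [ 356.  -25. 1073.]
jar_1 0.83 [624. 243.  64.] [187. 161.]
jar_1 0.74 [467.  90.  65.] [269. 244.]
tall_jar 0.7 [460. 231. 117.] [183. 246.]
tray_top 0.83 [ 589. -268.  107.] [468. 169.]
tray_top 0.68 [ 347. -294.  104.] [490. 308.]
side cam at [  2. 812. 845.]
jar_1 0.85 [609. 262.  44.] [176. 317.]
jar_1 0.65 [459. 103.  46.] [290. 295.]
tall_jar 0.72 [452. 260.  83.] [244. 334.]
tall_jar 0.34 [ 586. -258.   99.] [326. 169.]
tray_top 0.82 [ 357. -264.  107.] [417. 194.]
tray_top 0.66 [ 584. -256.  102.] [327. 169.]
{'clock': 0.4, 'joints': array([-1.39558470e+00,  2.99938871e-01,  1.52108401e+00,  1.08885809e-05,
        1.32065927e+00, -6.65770971e-02]), 'qd': array([-6.68842393e-04, -5.36538883e-04, -9.98712159e-04, -5.16778344e-05,
        9.94941282e-05, -3.16828083e-04]), 'effort': array([-8.84886740e-04, -5.31201339e+01, -3.52604628e+01,  7.07849138e-02,
        2.18736712e-02, -3.42675366e-05]), 'eef_pos': array([ 131.69796965, -533.96412569,  205.38867662]), 'eef_rot': array([-3.14150405e+00, -1.64803063e-05,  2.41786032e-01]), 'wrist_force': array([ 0.16028654, -0.15000672,  0.2413274 ]), 'moment': array([ 0.0250824 , -0.06934512,  0.01369476]), 'finger_gap': 94.21295685161232}
```

View pics/top0.png

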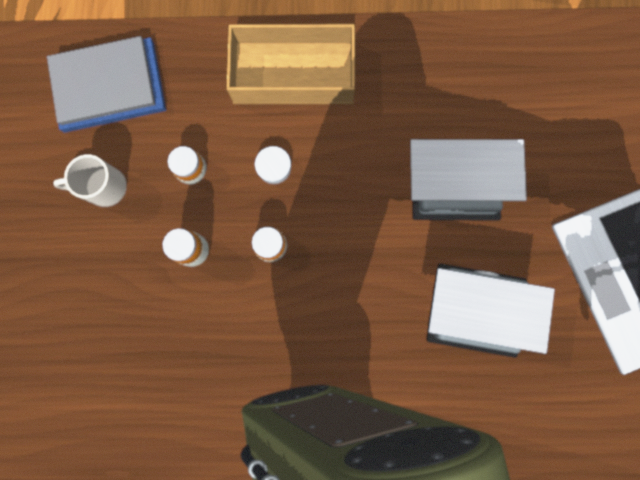

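View pics/side0.png

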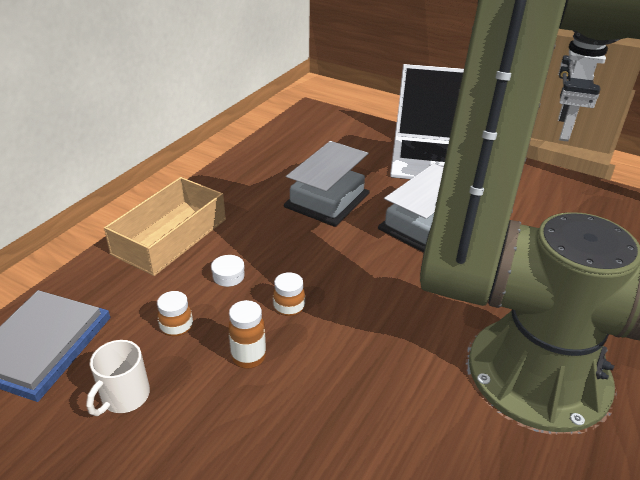

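Top view, left to right: mug; short jars at (183,161) and (268,243); tall jar at (183,246), which carries a long body in the side view; and a bodiless white tin at (273,164), a look-alike that is about 35 mm high. There are two scales, at (468,169) and (490,308). The one at (468,169) is farther from the base (about 647 mm against 455 mm), so that is the target. Next I'll confirm with a crop and measure precisely.

Run:
```python
from h import *
c=manip.camera("top"); s=manip.camera("side")
a=c["pixels"][120:290,150:310,::-1]; b=c["pixels"][120:290,400:560,::-1]; d=s["pixels"][210:380,140:320,::-1]
cv2.imwrite("pics/crop1.png",cv2.resize(np.hstack([a,d,b]),None,fx=1.6,fy=1.6,interpolation=cv2.INTER_CUBIC))
hsv=cv2.cvtColor(c["pixels"],cv2.COLOR_RGB2HSV)
w=((hsv[...,1]<60)&(hsv[...,2]>150)).astype(np.uint8)
for k,z,(u,v) in(("jarA",65,(185,160)),("jarB",65,(268,243)),("tall",115,(180,245)),("tin",35,(273,164))):
    n,l,st,ce=cv2.connectedComponentsWithStats(w)
    m=(l==l[v,u]).astype(np.uint8); m=cv2.morphologyEx(m,cv2.MORPH_OPEN,np.ones((5,5)))
    e=cv2.minEnclosingCircle(cv2.findContours(m,0,1)[0][0]); print(k,np.round(e[0]),round(e[1],1),m.sum(),ray(c,*e[0],z).round(1), "diam mm",round(2*e[1]/c["fx"]*(1073-z)))
for d in manip.masks_of(c,"tray_top"):
    m=d["mask"].astype(np.uint8); r=cv2.minAreaRect(cv2.findContours(m,0,1)[0][0]); print(d["conf"],r, [ray(c,*p,106).round().tolist() for p in cv2.boxPoints(r)])
g=((hsv[...,1]<60)&(hsv[...,2]>100)).astype(np.uint8); n,l,st,ce=cv2.connectedComponentsWithStats(g)
m=(l==l[170,468]).astype(np.uint8); m=cv2.morphologyEx(m,cv2.MORPH_OPEN,np.ones((5,5)))
r=cv2.minAreaRect(max(cv2.findContours(m,0,1)[0],key=len));print("thr",r,ray(c,*r[0],106).round(),[ray(c,*p,106).round().tolist() for p in cv2.boxPoints(r)])
```

```text
jarA [182. 161.] 15.6 743 [624.2 250.4  65. ] diam mm 56
jarB [267. 242.] 15.8 766 [470.2  93.4  65. ] diam mm 57
tall [178. 245.] 16.7 857 [462.3 240.9 115. ] diam mm 57
tin [272. 164.] 18.8 1081 [622.2  85.6  35. ] diam mm 70
0.63 ((468.0, 169.5), (61.0, 114.0), 90.0) [[646.0, -169.0, 106.0], [642.0, -371.0, 106.0], [532.0, -364.0, 106.0], [535.0, -166.0, 106.0]]
0.56 ((491.3641357421875, 310.3670654296875), (121.38981628417969, 66.90985870361328), 9.688787460327148) [[305.0, -183.0, 106.0], [417.0, -206.0, 106.0], [379.0, -409.0, 106.0], [269.0, -382.0, 106.0]]
thr ((468.0, 176.0), (74.0, 116.0), 90.0) [ 577. -267.  106.] [[646.0, -168.0, 106.0], [642.0, -373.0, 106.0], [509.0, -364.0, 106.0], [512.0, -163.0, 106.0]]
```

View pics/crop1.png

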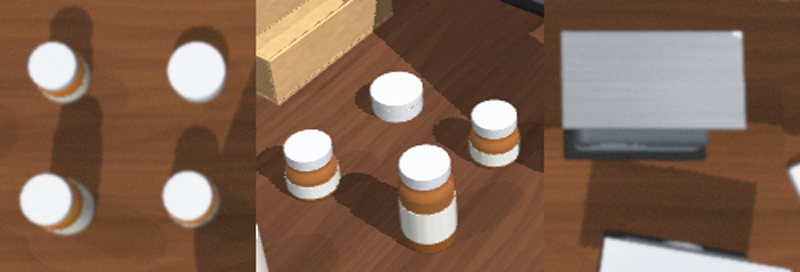

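The crop confirms it: two short jars with orange bodies at A(624,250) and B(470,93), a tin with no amber glass, the tall jar, and the grey far scale centred at about (589,-268). I'm moving to B first, with the jaws along x.

```bash
python3 -m crank '[{"offset":[0.02,0.037,0],"spin":7},{"offset":[0.04,0.073,0],"spin":14},{"offset":[0.058,0.107,0],"spin":21},{"offset":[0.077,0.143,0],"spin":28},{"offset":[0.096,0.178,0],"spin":35},{"offset":[0.115,0.213,0],"spin":42},{"offset":[0.134,0.248,0],"spin":49},{"offset":[0.153,0.284,0],"spin":56}]' 1 25
```

```text
clock: 1.22
eef_pos: [285.1, -248.3, 205.6]
eef_rot: [3.141, 0.0, 1.225]
wrist_force: [1.0, -0.0, -0.3]
finger_gap: 94.0
```

```bash
python3 -m crank '[{"offset":[0.019,0.035,0],"spin":5},{"offset":[0.038,0.07,0],"spin":10},{"offset":[0.058,0.106,0],"spin":15},{"offset":[0.077,0.141,0],"spin":19.8},{"offset":[0.096,0.176,0],"spin":19.8},{"offset":[0.115,0.211,0],"spin":19.8},{"offset":[0.134,0.246,0],"spin":19.8},{"offset":[0.153,0.281,0],"spin":19.8}]'
python3 -m crank '[{"offset":[0.018,0.033,0],"spin":0},{"offset":[0.032,0.059,0],"spin":0},{"offset":[0.032,0.059,-0.02],"spin":0},{"offset":[0.032,0.059,-0.04],"spin":0},{"offset":[0.032,0.059,-0.06],"spin":0},{"offset":[0.032,0.059,-0.08],"spin":0},{"offset":[0.032,0.059,-0.1],"spin":0},{"offset":[0.032,0.059,-0.1],"spin":0}]'
python3 - <<'E'
from h import *
c=manip.camera("side"); save(c,"s1.png",(180,180,420,380),3)
E
```

```text
clock: 1.88
eef_pos: [438.6, 34.9, 205.9]
eef_rot: [3.14, 0.0, 1.571]
wrist_force: [-0.1, -1.3, -0.1]
finger_gap: 93.8
clock: 2.55
eef_pos: [468.9, 93.7, 102.8]
eef_rot: [-3.138, 0.001, 1.571]
wrist_force: [-0.4, 0.7, -0.2]
finger_gap: 94.1
```

View pics/s1.png

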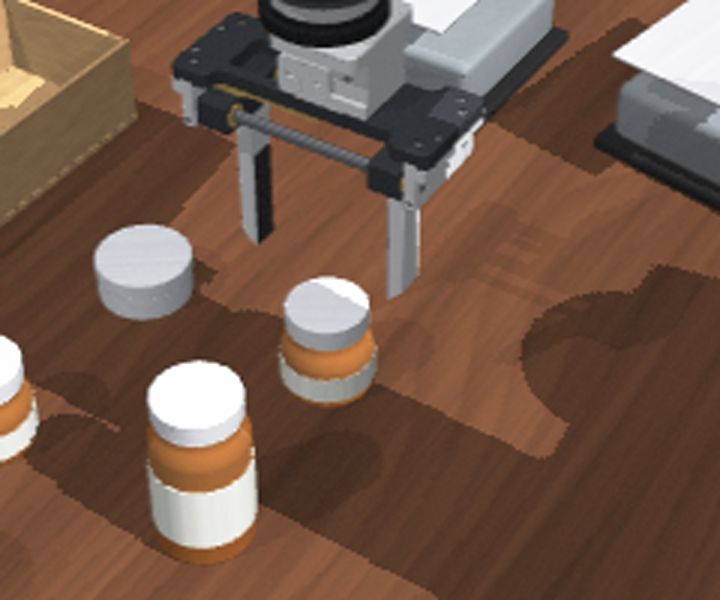

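The fingers straddle jar B's axis in x (tips at crop (258,240) and (400,295), lid at (328,305)). I'm lowering and gripping.

```bash
python3 -m crank '[{"offset":[0.001,-0.001,-0.015],"spin":0},{"offset":[0.001,-0.001,-0.03],"spin":0},{"offset":[0.001,-0.001,-0.042],"spin":0},{"offset":[0.001,-0.001,-0.054],"spin":0},{"offset":[0.001,-0.001,-0.066],"spin":0},{"offset":[0.001,-0.001,-0.076],"spin":0},{"offset":[0.001,-0.001,-0.083],"spin":0},{"offset":[0.001,-0.001,-0.083],"spin":0}]'
python3 -m crank '[{"offset":[0,0,0],"spin":0},{"offset":[0,0,0],"spin":0},{"offset":[0,0,0],"spin":0},{"offset":[0,0,0],"spin":0},{"offset":[0,0,0],"spin":0},{"offset":[0,0,0],"spin":0},{"offset":[0,0,0],"spin":0},{"offset":[0,0,0],"spin":0}]' 0 25
```

```text
clock: 3.27
eef_pos: [470.6, 92.7, 21.4]
eef_rot: [-3.139, 0.001, 1.571]
wrist_force: [-0.9, 0.3, -0.5]
finger_gap: 93.9
clock: 3.93
eef_pos: [470.9, 92.8, 21.7]
eef_rot: [-3.14, 0.001, 1.571]
wrist_force: [-0.3, -0.1, 5.3]
finger_gap: 60.7
```

```bash
python3 -m crank '[{"offset":[0,0,0.003],"spin":0},{"offset":[0,0,0.01],"spin":0},{"offset":[0,0,0.025],"spin":0},{"offset":[0,0,0.045],"spin":0},{"offset":[0,0,0.07],"spin":0},{"offset":[0,0,0.095],"spin":0},{"offset":[0,0,0.12],"spin":0},{"offset":[0,0,0.14],"spin":0}]'
python3 -m crank '[{"offset":[0,0,0.01],"spin":0},{"offset":[0,0,0.015],"spin":0},{"offset":[0,0,0.015],"spin":0},{"offset":[0,0,0.015],"spin":0},{"offset":[0,0,0.015],"spin":0},{"offset":[0,0,0.015],"spin":0},{"offset":[0,0,0.015],"spin":0},{"offset":[0,0,0.015],"spin":0}]'
python3 - <<'E'
from h import *
c=manip.camera("side"); save(c,"s2.png",(180,100,420,380),2)
print(manip.read_state()["wrist_force"])
E
```

```text
clock: 4.6
eef_pos: [470.8, 92.7, 163.9]
eef_rot: [-3.141, 0.001, 1.571]
wrist_force: [0.3, 0.5, -2.4]
finger_gap: 60.9
clock: 5.27
eef_pos: [470.7, 92.7, 178.5]
eef_rot: [-3.14, 0.001, 1.571]
wrist_force: [0.6, 0.2, -2.4]
finger_gap: 60.9
[ 0.3204388   0.6684222  -2.01910221]
```

View pics/s2.png

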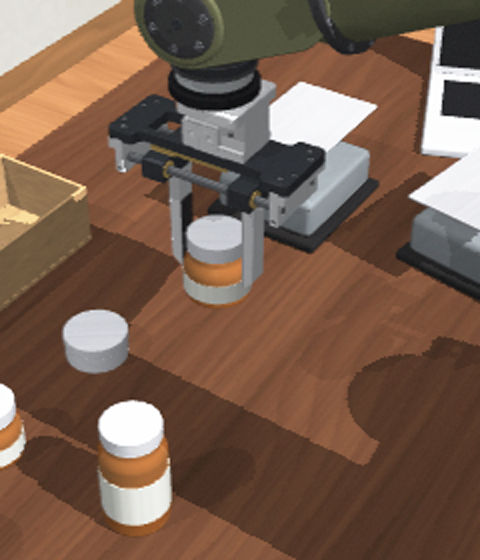

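The jar is held upright and its weight reads about 2.4 N. I'm carrying it to the tray's far half (589,-308).

```bash
python3 -m crank '[{"offset":[0.003,-0.01,0],"spin":0},{"offset":[0.009,-0.03,0],"spin":0},{"offset":[0.017,-0.058,0],"spin":0},{"offset":[0.026,-0.088,0],"spin":0},{"offset":[0.035,-0.118,0],"spin":0},{"offset":[0.044,-0.148,0],"spin":0},{"offset":[0.053,-0.178,0],"spin":0},{"offset":[0.062,-0.208,0],"spin":0}]'
python3 -m crank '[{"offset":[0.009,-0.03,0],"spin":0},{"offset":[0.018,-0.06,0],"spin":0},{"offset":[0.027,-0.09,0],"spin":0},{"offset":[0.036,-0.12,0],"spin":0},{"offset":[0.044,-0.15,0],"spin":0},{"offset":[0.051,-0.172,0],"spin":0},{"offset":[0.056,-0.188,0],"spin":0},{"offset":[0.057,-0.193,0],"spin":0}]'
```

```text
clock: 5.98
eef_pos: [532.8, -117.6, 178.5]
eef_rot: [-3.14, 0.001, 1.57]
wrist_force: [0.4, 0.6, -2.6]
finger_gap: 60.7
clock: 6.65
eef_pos: [589.4, -313.6, 177.5]
eef_rot: [-3.139, 0.001, 1.568]
wrist_force: [-0.2, 0.1, -3.6]
finger_gap: 61.1
```

```bash
python3 -m crank '[{"offset":[0,0.003,-0.005],"spin":0},{"offset":[0,0.005,-0.015],"spin":0},{"offset":[0,0.005,-0.025],"spin":0},{"offset":[0,0.005,-0.033],"spin":0},{"offset":[0,0.005,-0.038],"spin":0},{"offset":[0,0.005,-0.042],"spin":0},{"offset":[0,0.005,-0.042],"spin":0},{"offset":[0,0.005,-0.042],"spin":0}]'
python3 - <<'E'
from h import *
c=manip.camera("side"); save(c,"s3.png",(260,80,480,240),2.5);print(manip.read_state()["wrist_force"])
t=manip.camera("top"); print([(d["conf"],np.round(d["location"])) for d in manip.search_frame(t,"tray_top")])
E
```

```text
clock: 7.32
eef_pos: [589.4, -308.5, 135.6]
eef_rot: [-3.139, 0.001, 1.568]
wrist_force: [-0.1, -0.4, -1.2]
finger_gap: 61.4
[-0.07020762 -1.09806081 -1.94759893]
[(0.95, array([ 595., -218.,  105.]))]
```

View pics/s3.png

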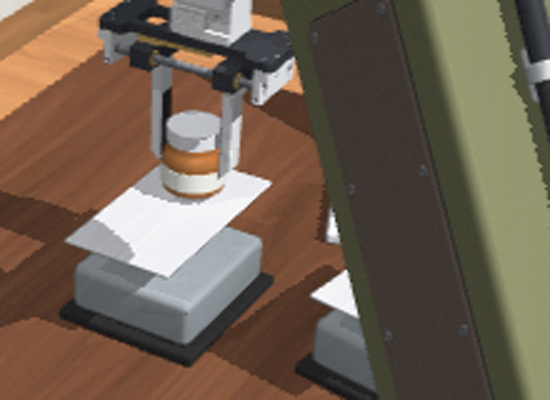

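The jar is over the tray's far half, well inside the edges. I'm lowering it slowly.

```bash
python3 -m crank '[{"offset":[0,0,-0.002],"spin":0},{"offset":[0,0,-0.004],"spin":0},{"offset":[0,0,-0.006],"spin":0},{"offset":[0,0,-0.007],"spin":0},{"offset":[0,0,-0.008],"spin":0},{"offset":[0,0,-0.009],"spin":0},{"offset":[0,0,-0.01],"spin":0},{"offset":[0,0,-0.01],"spin":0}]'
python3 -m crank '[{"offset":[0,0,-0.001],"spin":0},{"offset":[0,0,-0.002],"spin":0},{"offset":[0,0,-0.003],"spin":0},{"offset":[0,0,-0.004],"spin":0},{"offset":[0,0,-0.004],"spin":0},{"offset":[0,0,-0.004],"spin":0},{"offset":[0,0,-0.004],"spin":0},{"offset":[0,0,-0.004],"spin":0}]'
python3 - <<'E'
from h import *
f=[]
for i in range(6): manip.camera("top"); f.append(manip.read_state()["wrist_force"][2])
print(np.mean(f),f)
E
```

```text
clock: 8.13
eef_pos: [589.6, -308.7, 125.9]
eef_rot: [-3.14, 0.001, 1.568]
wrist_force: [-0.7, -0.7, -1.6]
finger_gap: 61.2
clock: 8.8
eef_pos: [589.6, -308.8, 122.0]
eef_rot: [-3.14, 0.001, 1.568]
wrist_force: [0.9, -0.0, -1.1]
finger_gap: 61.0
-0.9131477954817845 [np.float64(-0.8915061847509227), np.float64(-1.4091524534770707), np.float64(-1.5564327902115727), np.float64(-0.19149227790737278), np.float64(-1.1728191512509532), np.float64(-0.25748391529281434)]
```

```bash
python3 -m crank '[{"offset":[0,0,-0.001],"spin":0},{"offset":[0,0,-0.002],"spin":0},{"offset":[0,0,-0.003],"spin":0},{"offset":[0,0,-0.003],"spin":0},{"offset":[0,0,-0.003],"spin":0},{"offset":[0,0,-0.003],"spin":0},{"offset":[0,0,-0.003],"spin":0},{"offset":[0,0,-0.003],"spin":0}]'
python3 - <<'E'
from h import *
f=[]
for i in range(6): manip.camera("top"); f.append(manip.read_state()["wrist_force"][2])
print(np.mean(f))
E
python3 -m crank '[{"offset":[0,0,0],"spin":0},{"offset":[0,0,0],"spin":0},{"offset":[0,0,0],"spin":0},{"offset":[0,0,0],"spin":0},{"offset":[0,0,0],"spin":0},{"offset":[0,0,0],"spin":0},{"offset":[0,0,0],"spin":0},{"offset":[0,0,0],"spin":0}]' 0.95
python3 -m crank '[{"offset":[0,0,0.01],"spin":0},{"offset":[0,0,0.025],"spin":0},{"offset":[0,0,0.045],"spin":0},{"offset":[0,0,0.065],"spin":0},{"offset":[0,0,0.085],"spin":0},{"offset":[0,0,0.105],"spin":0},{"offset":[0,0,0.115],"spin":0},{"offset":[0,0,0.115],"spin":0}]' 1
```

```text
clock: 9.77
eef_pos: [589.6, -308.7, 119.0]
eef_rot: [-3.14, 0.001, 1.568]
wrist_force: [-0.1, -0.9, -0.2]
finger_gap: 61.0
0.12616561208821833
clock: 10.73
eef_pos: [589.6, -308.8, 119.0]
eef_rot: [-3.14, 0.001, 1.568]
wrist_force: [0.5, 0.2, 0.2]
finger_gap: 89.4
clock: 11.4
eef_pos: [590.2, -309.1, 237.0]
eef_rot: [3.139, 0.003, 1.568]
wrist_force: [-0.2, 0.5, 0.6]
finger_gap: 94.3
```

```bash
python3 -m crank '[{"offset":[0.002,0.03,0],"spin":0},{"offset":[0.004,0.066,0],"spin":0},{"offset":[0.006,0.102,0],"spin":0},{"offset":[0.008,0.139,0],"spin":0},{"offset":[0.01,0.176,0],"spin":0},{"offset":[0.013,0.213,0],"spin":0},{"offset":[0.015,0.25,0],"spin":0},{"offset":[0.017,0.287,0],"spin":0}]'
python3 - <<'E'
from h import *
c=manip.camera("side"); print([(d["conf"],np.round(d["location"])) for d in manip.search_frame(c,"jar_1")], [(d["conf"],np.round(d["location"])) for d in manip.search_frame(c,"tray_top")]); save(c,"s4.png",(220,60,500,260),2.5)
E
```

```text
clock: 12.07
eef_pos: [606.7, -20.3, 235.9]
eef_rot: [3.141, 0.003, 1.568]
wrist_force: [0.6, 0.6, -0.0]
finger_gap: 93.8
[(0.83, array([ 577., -291.,  142.])), (0.79, array([608., 263.,  44.]))] [(0.92, array([ 360., -241.,  107.])), (0.65, array([ 578., -236.,   94.])), (0.51, array([ 580., -292.,  142.]))]
```

View pics/s4.png

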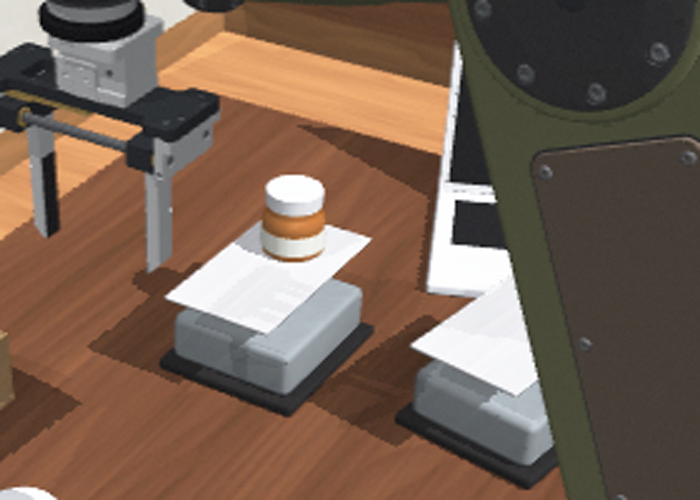

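The first jar stands upright on the tray. Next, jar A at (624,250).

```bash
python3 -m crank '[{"offset":[0.002,0.037,0],"spin":0},{"offset":[0.005,0.074,0],"spin":0},{"offset":[0.007,0.111,0],"spin":0},{"offset":[0.01,0.148,0],"spin":0},{"offset":[0.012,0.185,0],"spin":0},{"offset":[0.014,0.222,0],"spin":0},{"offset":[0.016,0.25,0],"spin":0},{"offset":[0.017,0.27,0],"spin":0}]'
python3 -m crank '[{"offset":[0,0,-0.02],"spin":0},{"offset":[0,0,-0.04],"spin":0},{"offset":[0,0,-0.06],"spin":0},{"offset":[0,0,-0.08],"spin":0},{"offset":[0,0,-0.1],"spin":0},{"offset":[0,0,-0.12],"spin":0},{"offset":[0,0,-0.133],"spin":0},{"offset":[0,0,-0.133],"spin":0}]'
python3 - <<'E'
from h import *
c=manip.camera("side"); save(c,"s5.png",(80,200,320,380),2.5)
E
```

```text
clock: 12.88
eef_pos: [623.9, 251.6, 234.7]
eef_rot: [-3.141, 0.004, 1.572]
wrist_force: [-0.2, -0.3, 0.5]
finger_gap: 94.2
clock: 13.55
eef_pos: [622.9, 250.2, 98.0]
eef_rot: [-3.136, 0.006, 1.571]
wrist_force: [-0.3, -0.6, -0.2]
finger_gap: 94.2
```

View pics/s5.png

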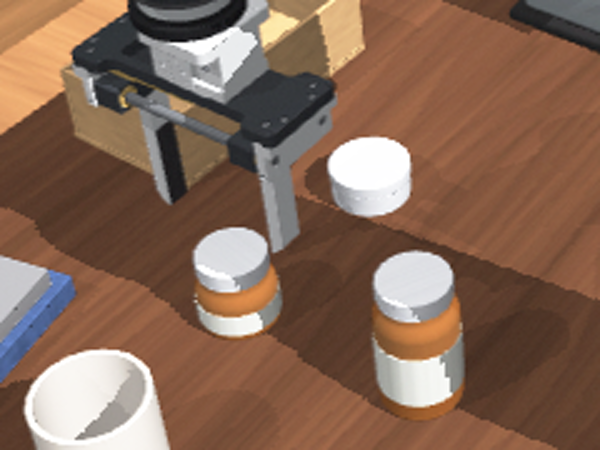

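```bash
python3 -m crank '[{"offset":[0.001,0,-0.015],"spin":0},{"offset":[0.001,0,-0.03],"spin":0},{"offset":[0.001,0,-0.042],"spin":0},{"offset":[0.001,0,-0.054],"spin":0},{"offset":[0.001,0,-0.065],"spin":0},{"offset":[0.001,0,-0.072],"spin":0},{"offset":[0.001,0,-0.077],"spin":0},{"offset":[0.001,0,-0.077],"spin":0}]'
python3 -m crank '[{"offset":[0,0,0],"spin":0},{"offset":[0,0,0],"spin":0},{"offset":[0,0,0],"spin":0},{"offset":[0,0,0],"spin":0},{"offset":[0,0,0],"spin":0},{"offset":[0,0,0],"spin":0},{"offset":[0,0,0],"spin":0},{"offset":[0,0,0],"spin":0}]' 0 25
python3 -m crank '[{"offset":[0,0,0.003],"spin":0},{"offset":[0,0,0.01],"spin":0},{"offset":[0,0,0.025],"spin":0},{"offset":[0,0,0.045],"spin":0},{"offset":[0,0,0.07],"spin":0},{"offset":[0,0,0.095],"spin":0},{"offset":[0,0,0.12],"spin":0},{"offset":[0,0,0.14],"spin":0}]'
python3 -m crank '[{"offset":[0,0,0.015],"spin":0},{"offset":[0,0,0.03],"spin":0},{"offset":[0,0,0.045],"spin":0},{"offset":[0,0,0.055],"spin":0},{"offset":[0,0,0.06],"spin":0},{"offset":[0,0,0.06],"spin":0},{"offset":[0,0,0.06],"spin":0},{"offset":[0,0,0.06],"spin":0}]'
```

```text
clock: 14.27
eef_pos: [624.3, 250.5, 22.3]
eef_rot: [-3.137, 0.005, 1.571]
wrist_force: [0.4, -0.1, -1.0]
finger_gap: 94.0
clock: 14.93
eef_pos: [624.6, 250.6, 22.7]
eef_rot: [-3.138, 0.005, 1.571]
wrist_force: [1.2, -0.7, 2.8]
finger_gap: 60.9
clock: 15.6
eef_pos: [624.5, 250.6, 165.1]
eef_rot: [-3.139, 0.004, 1.571]
wrist_force: [0.1, -0.5, -2.2]
finger_gap: 60.7
clock: 16.27
eef_pos: [624.2, 250.5, 223.9]
eef_rot: [-3.137, 0.005, 1.571]
wrist_force: [0.3, 0.1, -2.6]
finger_gap: 60.8
```

```bash
python3 -m crank '[{"offset":[-0.001,-0.01,0],"spin":0},{"offset":[-0.002,-0.03,0],"spin":0},{"offset":[-0.004,-0.06,0],"spin":0},{"offset":[-0.007,-0.094,0],"spin":0},{"offset":[-0.009,-0.128,0],"spin":0},{"offset":[-0.012,-0.162,0],"spin":0},{"offset":[-0.014,-0.196,0],"spin":0},{"offset":[-0.017,-0.23,0],"spin":0}]'
python3 -m crank '[{"offset":[-0.002,-0.034,0],"spin":0},{"offset":[-0.005,-0.068,0],"spin":0},{"offset":[-0.007,-0.102,0],"spin":0},{"offset":[-0.01,-0.136,0],"spin":0},{"offset":[-0.012,-0.166,0],"spin":0},{"offset":[-0.014,-0.19,0],"spin":0},{"offset":[-0.016,-0.208,0],"spin":0},{"offset":[-0.017,-0.22,0],"spin":0}]'
python3 -m crank '[{"offset":[0,-0.01,0],"spin":0},{"offset":[0,-0.02,0],"spin":0},{"offset":[0,-0.025,0],"spin":0},{"offset":[0,-0.025,0],"spin":0},{"offset":[0,-0.025,0],"spin":0},{"offset":[0,-0.025,0],"spin":0},{"offset":[0,-0.025,0],"spin":0},{"offset":[0,-0.025,0],"spin":0}]'
python3 - <<'E'
from h import *
f=[]
for i in range(6): c=manip.camera("top"); f.append(manip.read_state()["wrist_force"][2])
print(np.mean(f))
E
```

```text
clock: 16.93
eef_pos: [606.4, 18.3, 223.4]
eef_rot: [-3.137, 0.005, 1.571]
wrist_force: [0.8, 0.7, -2.1]
finger_gap: 61.2
clock: 17.6
eef_pos: [588.4, -204.0, 222.7]
eef_rot: [-3.135, 0.005, 1.57]
wrist_force: [-0.1, 0.4, -2.8]
finger_gap: 60.9
clock: 18.27
eef_pos: [588.5, -228.5, 222.8]
eef_rot: [-3.136, 0.005, 1.57]
wrist_force: [0.4, -0.1, -2.9]
finger_gap: 61.1
-2.4456576652153554
```

```bash
python3 -m crank '[{"offset":[0,0,-0.01],"spin":0},{"offset":[0,0,-0.025],"spin":0},{"offset":[0,0,-0.042],"spin":0},{"offset":[0,0,-0.058],"spin":0},{"offset":[0,0,-0.073],"spin":0},{"offset":[0,0,-0.085],"spin":0},{"offset":[0,0,-0.093],"spin":0},{"offset":[0,0,-0.096],"spin":0}]'
python3 - <<'E'
from h import *
c=manip.camera("side"); save(c,"s6.png",(260,80,480,240),2.5)
E
```

```text
clock: 19.23
eef_pos: [587.9, -228.8, 125.1]
eef_rot: [-3.134, 0.004, 1.57]
wrist_force: [-0.9, -0.7, -2.6]
finger_gap: 60.8
```

View pics/s6.png

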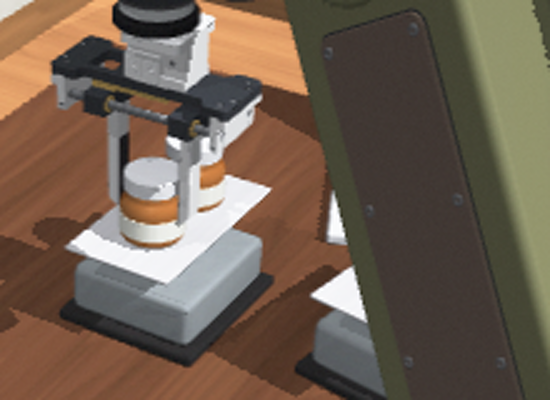

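The second jar is just above the tray beside the first, and clear of it. I'm lowering slowly.

```bash
python3 -m crank '[{"offset":[0,0,-0.002],"spin":0},{"offset":[0,0,-0.004],"spin":0},{"offset":[0,0,-0.005],"spin":0},{"offset":[0,0,-0.006],"spin":0},{"offset":[0,0,-0.007],"spin":0},{"offset":[0,0,-0.008],"spin":0},{"offset":[0,0,-0.009],"spin":0},{"offset":[0,0,-0.009],"spin":0}]'
python3 - <<'E'
from h import *
f=[]
for i in range(8): c=manip.camera("top"); f.append(manip.read_state()["wrist_force"][2])
print(np.mean(f))
E
```

```text
clock: 19.95
eef_pos: [588.2, -228.9, 116.5]
eef_rot: [-3.135, 0.004, 1.57]
wrist_force: [0.3, 0.2, -0.3]
finger_gap: 60.5
-1.0412958549437477
```

```bash
python3 -m crank '[{"offset":[0,0,-0.001],"spin":0},{"offset":[0,0,-0.002],"spin":0},{"offset":[0,0,-0.003],"spin":0},{"offset":[0,0,-0.003],"spin":0},{"offset":[0,0,-0.003],"spin":0},{"offset":[0,0,-0.003],"spin":0},{"offset":[0,0,-0.003],"spin":0},{"offset":[0,0,-0.003],"spin":0}]'
python3 - <<'E'
from h import *
f=[]
for i in range(8): c=manip.camera("top"); f.append(manip.read_state()["wrist_force"][2])
print(np.mean(f))
E
```

```text
clock: 21.02
eef_pos: [588.1, -228.9, 113.6]
eef_rot: [-3.134, 0.004, 1.57]
wrist_force: [-1.1, -0.8, -0.0]
finger_gap: 61.0
-0.019950389481431935
```

The tray now bears the full weight and the wrist force is about 0. I'm releasing and retreating.

```bash
python3 -m crank '[{"offset":[0,0,0],"spin":0},{"offset":[0,0,0],"spin":0},{"offset":[0,0,0],"spin":0},{"offset":[0,0,0],"spin":0},{"offset":[0,0,0],"spin":0},{"offset":[0,0,0],"spin":0},{"offset":[0,0,0],"spin":0},{"offset":[0,0,0],"spin":0}]' 0.95
python3 -m crank '[{"offset":[0,0,0.01],"spin":0},{"offset":[0,0,0.025],"spin":0},{"offset":[0,0,0.045],"spin":0},{"offset":[0,0,0.065],"spin":0},{"offset":[0,0,0.085],"spin":0},{"offset":[0,0,0.105],"spin":0},{"offset":[0,0,0.125],"spin":0},{"offset":[0,0,0.135],"spin":0}]' 1
python3 -m crank '[{"offset":[0,0.02,0],"spin":0},{"offset":[0,0.05,0],"spin":0},{"offset":[0,0.08,0],"spin":0},{"offset":[0,0.11,0],"spin":0},{"offset":[0,0.14,0],"spin":0},{"offset":[0,0.17,0],"spin":0},{"offset":[0,0.19,0],"spin":0},{"offset":[0,0.19,0],"spin":0}]'
python3 - <<'E'
from h import *
c=manip.camera("side"); t=manip.camera("top")
for n,p in(("side",c),("top",t)):
  for k in("jar_1","tall_jar","tray_top"): print(n,k,[(d["conf"],np.round(d["location"]).tolist()) for d in manip.search_frame(p,k)])
a=c["pixels"][60:400,160:480,::-1];b=t["pixels"][60:400,130:570,::-1]
cv2.imwrite("pics/end.png",np.hstack([a,b]))
E
```

```text
clock: 22.08
eef_pos: [588.1, -228.9, 113.5]
eef_rot: [-3.134, 0.004, 1.57]
wrist_force: [-0.1, -0.1, 0.0]
finger_gap: 89.0
clock: 22.75
eef_pos: [588.5, -229.0, 252.0]
eef_rot: [-3.138, 0.006, 1.57]
wrist_force: [-0.1, 0.1, 1.3]
finger_gap: 94.0
clock: 23.42
eef_pos: [588.4, -35.7, 252.3]
eef_rot: [-3.138, 0.005, 1.573]
wrist_force: [0.5, 0.4, -0.7]
finger_gap: 94.1
side jar_1 [(0.81, [578.0, -208.0, 132.0]), (0.65, [574.0, -296.0, 145.0])]
side tall_jar [(0.73, [451.0, 257.0, 84.0])]
side tray_top [(0.9, [356.0, -255.0, 105.0])]
top jar_1 [(0.71, [586.0, -222.0, 157.0])]
top tall_jar [(0.6, [461.0, 230.0, 116.0])]
top tray_top [(0.69, [574.0, -263.0, 94.0]), (0.65, [347.0, -293.0, 102.0])]
```

View pics/end.png

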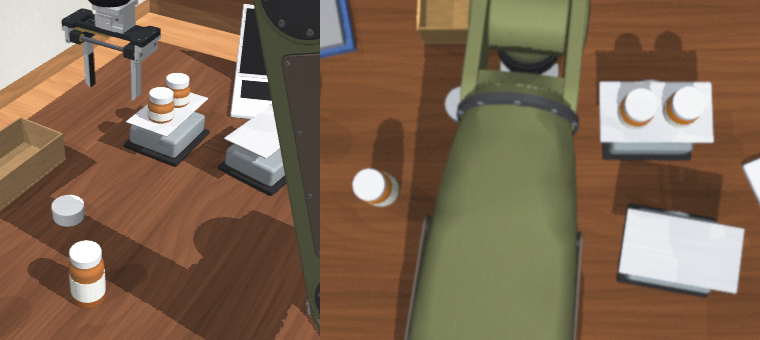

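Both short jars stand upright side by side on the far scale's tray. The tall jar hasn't moved, and the arm is clear. Handing in.

```bash
python3 -c "
from cell import manip
print(manip.sign_off())"
```

```text
the job is handed in; nothing more can be done
None
```

Both short jars are standing upright, side by side, on the tray of the far spring scale, and I handed the job in at about 23.5 s of the 64 s allowed. I lowered each jar until the wrist force read about 0 N, so the tray already carried its weight, and then let go.

**What the last checks showed:**
- **Jars:** both were upright in both camera views, with centres about 80 mm apart (an 18 mm gap) and inside the tray edges.
- **Tray:** judging from the gripper's height at release, it had sunk about 15 mm, well short of its 40 mm stop.
- **Tall jar:** it measured (461, 230), against (460, 231) at the start, so it had not moved.
- **Robot:** the arm and gripper were clear of everything.

**Where the checks fell short:**
- In the last top view the network reported only one of the two jars, although both show in the picture.
- In the last side view it missed the loaded tray, and its top-view estimate was 94 mm for the tray height, against about 91 mm from the release height. That is within its 4 mm tolerance.

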